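# Seat the sample plate and hold the connector carrier up level

### The arm

A 6-joint arm with a two-finger parallel gripper is mounted at the origin on the work surface. World frame = base frame: x ahead of the robot, y to its left, z up, the work surface at z = 0. Lengths are in m, angles in rad, forces in N, time in s.
With the tool pointing down it reaches from about 0.35 to 0.725 m from the base axis. Payload 4.3 kg.
Tool frame: the origin (TCP) lies at the very end of the fingers, on their centre line; the grasp point (between the pads) lies ctrl.grasp_offset behind it (ctrl.grasp_offset is the distance from the TCP to the grasp point, in m); z points along the fingers, y is the line along which they close (so a half turn about z gives the same grasp; the last joint's range is limited). The gripper opens to 85 mm and grips with 20 to 120 N. Pads are 22 mm wide; open, the fingers measure 114 mm over their backs; the gripper's body (76 mm by 85 mm) begins 54 mm behind the grasp point. The pads swing forward as they close: fully open they stand 13 mm farther back than shut.
Start: joints at [-0.11, 0.377, 0.081, 1.274, 0, 1.46], TCP at [0.575, 0, 0.231] pointing down, gripper open.
Joint ranges: [-2.72, 2.72], [-0.84, 1.66], [-1.02, 1.22], [-1.77, 2.12], [-1.37, 1.28], [-3.14, 3.14]. Speed limits (rad/s): [2.57, 2.57, 3.14, 3.14, 3.14, 3.14].

### API

Orientations are given as a unit quaternion [x, y, z, w].
In Python, from workcell import monitor, vision, finish_job, ctrl gives the robot as it stands.
- The arm moves only by the tool send_rows, never from a script. Its argument "commands" is a list of rows, each an object of numbers: "dx", "dy", "dz": the shift along the tool's x, y, z scaled (see below); "yaw": the turn about the tool's z scaled (see below). In form: [{"dx": .., "dy": .., "dz": .., "yaw": ..}, ...]. A call has 1 to 5 rows; each row is the pose to reach, as a shift and turn from the pose commanded when the call began, along the tool's axes at that moment, turning the shorter way round; what a row does not reach only later rows make up. The controller multiplies each number of a shift by 300 mm and each number of a turn by 180 degrees. A row lasts 1/12 s, in which the tool goes at most 41.7 mm and 7.16 degrees, less where a joint would pass 70% of its speed; a pose out of reach is approached as far as the arm can. A call with a number of a shift or a turn outside -1 to 1 is refused whole. A call with a gripper value outside its range is refused whole. "claw" is the opening, from 0 (shut) to 1 (fully open), set as the call begins (left out, the last holds). The fingers move at their own pace and stop on an object; "force" is the grip in N (left out, the last holds). Time passes only in rows, so rows that repeat a pose let the fingers close. It gives the time, the measured TCP pose, the force, the opening and the grip force at its end, in the units of the state.
- monitor.state(): the state, without advancing time (a new reading comes with each control period).
- vision.get_image(name): name is "scene" or "side" or "wrist"; returns a dict with "color" (480x640x3 uint8, red, green, blue), "camera_matrix" (3x3 intrinsics, pixels), "R" (3x3) and "t" (3): a world point X has camera coordinates R X + t. Camera axes: x right, y down, z forward; pixel columns grow to the right and rows downward; lengths in m; the calibration is good to about 2 mm. A picture is of the moment at which its call begins. There is no depth.
- finish_job(): hands the job in; it is judged then, once.
The state is a dict: "clock": time; "qpos": joint angles; "qvel": joint speeds; "joint_torque": joint torques, N m; "tcp_pos": TCP position; "orientation": TCP orientation; "force": force on the tool from outside, world axes, zero at the start; "ft_torque": the same for the moment, N m; "finger_gap": finger opening in m; "gripper_force": force on a finger pad.
Only numpy, scipy, OpenCV 4.12 (cv2) and the standard library are available. Lean on these libraries where they do the work, as an engineer would, in place of code of your own. Each camera call takes 0.05 s, during which the arm holds its last target. There are 200 camera calls.

### The job

The sample plate with the cable lugs is propped up at one end in its carrier: with the carrier on the bench, press the plate fully down to lie flat in the tray. Then lift the carrier by its bridge handle at least 10 cm clear of the bench and finish while holding it there, level and still, with plate and connector riding in place. Leave the other parts on the bench alone.

Things in the scene. Friction and masses are not known exactly. Their poses are not given: they have to be found in the camera images.
- carrier: Aluminium tray, 260 (its x) by 150 (y) mm, walls 5 mm thick and 32 mm high, loose on the bench at any yaw; 0.7 to 0.85 kg loaded. Origin: centre of its underside; z up. Over its middle stands a bridge handle (see point handle) on two posts at y = +-71 mm. Plate bay on the +x side of the handle (x from 12 to 125 mm), connector cradle on the -x side.
- handle (a point): Centre of the steel handle bar with black grip, 110 mm above the carrier's underside; carrier's axes. The bar runs level along y, 133 mm free between the posts, 14 mm wide (x: grasp it across this), 18 mm tall, open space beneath. The load's balance lies up to 12 mm off the bar along x, so grip firmly.
- plate: Loose grey plate, 107 (its x) by 134 (y) by 5 mm, 0.16 kg. Four copper lugs, 12 mm tall, fixed on its half near the handle end at x = +5 mm; the outer strip x = 10 to 53 mm is bare. Origin: centre of its underside; x away from the handle, z up. At the start its outer (+x) end is propped up about 15 mm. Seated flat its underside is 26 mm above the carrier's underside, 3 mm play around.
- press_point (a point): Fixed on the carrier at x = 100 mm, y = 0, 31 mm above its underside: where the middle of the plate's bare strip, above the lifter bar, has its top face once the plate lies flat (1 mm below the rim). Carrier's axes.
- lifter (a joint): Black bar, 12 by 70 mm, that props the plate's outer end, centred at x = 100 mm, y = 0 of the carrier; slides straight down. In m: 0 fully up (start), 0.012 when the plate lies flat on its ledges. It gives way stiffly at about 5 N and stays where it is left, no spring.
- connector: Round aluminium cable connector with four brass bolt heads, 38 mm diameter, 90 mm long along its y, 43 mm tall over the bolts, 0.16 to 0.26 kg, lying loose along the carrier's y between two low rails at x = -68 mm of the carrier. Origin: on its lowest line at mid-length, 14 mm above the carrier's underside when cradled.
- caps: Bystander: cluster of four black cable end caps, 70 by 70 mm, 85 mm tall. Origin: centre of its underside.
- shed: Bystander: terracotta-brown insulator shed, disc of 100 mm diameter with a neck, 40 mm tall. Origin: centre of its underside.
- wrench: Bystander: steel wrench, 180 mm long, lying flat along its own x. Origin: mid-length, on its underside.
Mind the look-alikes: they are no part of the job. Of the things that look like the plate, the larger one is meant. There is more than one size of the connector; the one meant has the size given above.

How it is judged:
By the outcome, as a careful person would: the job done as asked, in the order asked, and still so for the second after the job is handed in, while the arm keeps its last pose, push and grip.
It also fails if it takes over 43 s, if anything falls off the work surface, if the arm or the gripper's body presses on something with over 40 N, if the wrist force passes 120 N, or if a joint passes its speed limit or range.

## Working session

There is one attempt and no reset: what is moved stays moved. The work goes in short steps, Python scripts to look and compute and a tool call to move; the robot and the scene stay as the last step left them, time stands still between calls to the robot, and variables do not carry over. Pictures are saved under pics/ and viewed, at most 10 in all, crops included, and the job is handed in when it is done.

Besides the shell and the picture viewer there is one more tool, called after ">>>" as name(argument=value, ...) on one line, values as JSON. send_rows: Moves the arm, as the interface text tells. Its arguments: {"type":"object","properties":{"commands":{"type":"array","items":{"type":"object","properties":{"dx":{"type":"number","minimum":-1,"maximum":1},"dy":{"type":"number","minimum":-1,"maximum":1},"dz":{"type":"number","minimum":-1,"maximum":1},"yaw":{"type":"number","minimum":-1,"maximum":1}}}},"claw":{"type":"number"},"force":{"type":"number"}},"required":["commands"]}

```bash
ls; mkdir -p pics; cat > h.py <<'E'
import numpy as np, cv2
from workcell import monitor, vision, finish_job, ctrl
def grab(n,f=None):
    im=vision.get_image(n)
    if f: cv2.imwrite('pics/'+f,im['color'][:,:,::-1]); np.savez('pics/'+f+'.npz',**im)
    return im
def ray(im,u,v,z):
    K,R,t=[np.array(im[k],float) for k in('camera_matrix','R','t')]; t=t.ravel()
    d=R.T@np.linalg.solve(K,[u,v,1]); c=-R.T@t
    return c+d*(z-c[2])/d[2]
def proj(im,X):
    K,R,t=[np.array(im[k],float) for k in('camera_matrix','R','t')]
    p=K@(R@np.array(X)+t.ravel()); return p[:2]/p[2]
E
python3 - <<'E'
from h import *
for n in('scene','side','wrist'):grab(n,n+'0.png')
a=[cv2.imread(f'pics/{n}0.png') for n in('scene','side')]
s=monitor.state();print(s,ctrl.grasp_offset)
E
```

```text
pics
{'clock': 0.15, 'qpos': array([-1.10301613e-01,  3.77923939e-01,  7.99652622e-02,  1.27440953e+00,
        2.30214870e-05,  1.46050297e+00]), 'qvel': array([ 0.00125469, -0.00232169,  0.00259614,  0.00149759, -0.0007589 ,
       -0.00073457]), 'joint_torque': array([ 1.00972400e-03, -4.64035428e+01,  2.70170492e+01,  1.39211598e-02,
       -6.30224304e-05,  7.89257683e-06]), 'tcp_pos': array([5.74509812e-01, 6.66170964e-05, 2.30571721e-01]), 'orientation': array([ 7.07109490e-01,  7.07103636e-01, -4.82209057e-04, -6.20734900e-04]), 'force': array([0.03597861, 0.15442715, 0.86703278]), 'ft_torque': array([-0.03211915,  0.02295846, -0.04119835]), 'gripper_force': 0.0, 'finger_gap': 0.08561365518596759} 0.0187
```

View pics/scene0.png

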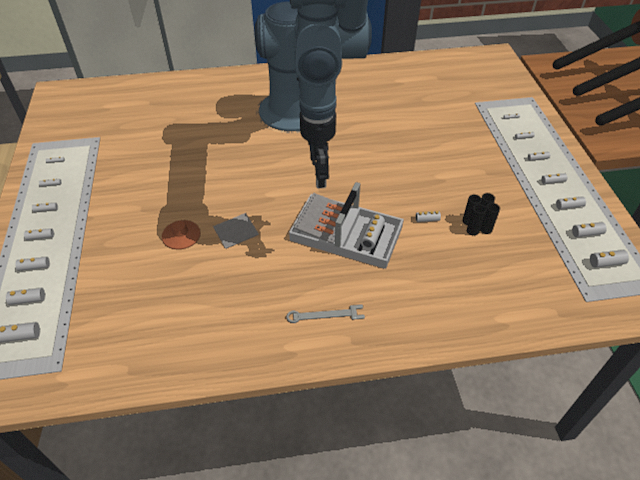

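View pics/side0.png

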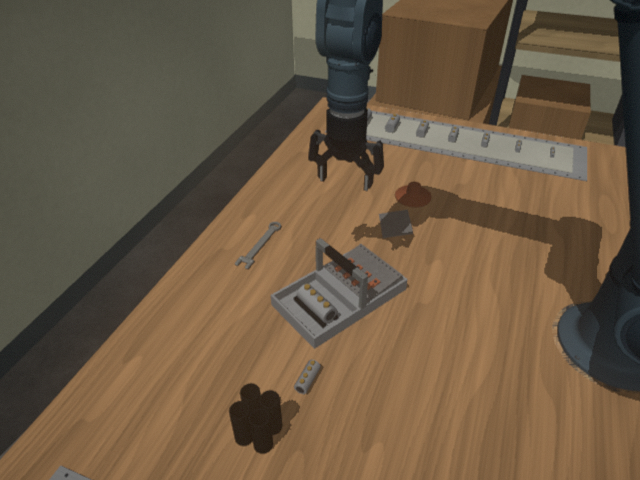

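The scene view shows the carrier near (345,228), with its handle at (348,205). Plate-like things: the one in the tray's left bay (315,213), and a smaller loose one at (237,231). Connector-like things: one in the cradle (370,235), a smaller one at (428,217), and the rows on the side boards. I choose the plate and connector in the carrier and will check them in a crop.

```bash
python3 - <<'E'
import cv2,numpy as np
a=cv2.imread('pics/scene0.png')[175:275,275:415]; b=cv2.imread('pics/side0.png')[230:350,260:420]
a=cv2.resize(a,(560,400),interpolation=2)[:,:]; b=cv2.resize(b,(640,480),interpolation=2)
a=cv2.resize(a,(399,285)); b=cv2.resize(b,(400,300))
A=cv2.resize(cv2.imread('pics/scene0.png')[180:272,280:410],(520,368),interpolation=2)
cv2.imwrite('pics/c.png',A)
E
```

```text
(no output)
```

View pics/c.png

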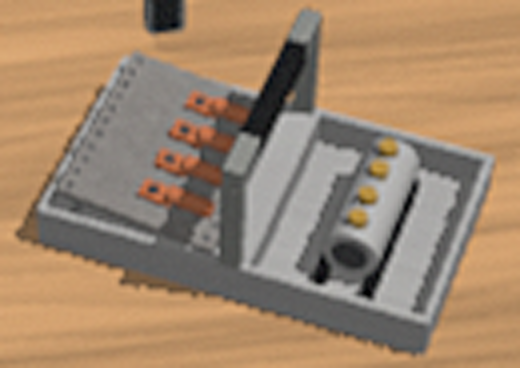

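View pics/wrist0.png

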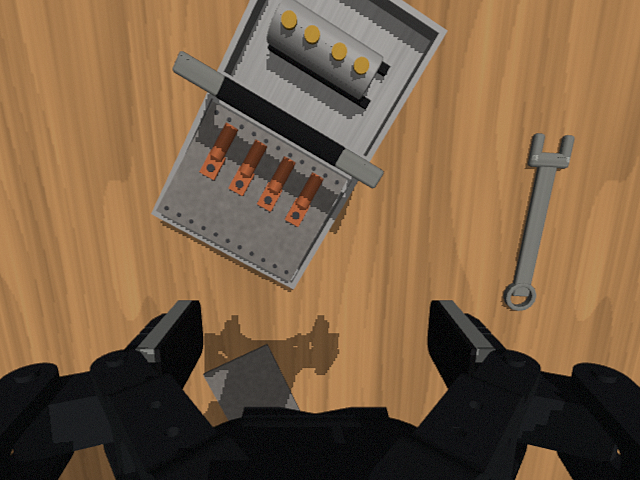

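The crop confirms the larger plate with lugs and the big connector in the carrier. In the wrist view the rim corners are at (153,213), (292,290) and (445,30), and the handle posts are at (180,62) and (375,178).

```bash
python3 - <<'E'
from h import *
w=np.load('pics/wrist0.png.npz');s=np.load('pics/scene0.png.npz')
A,B,C=[ray(w,*p,.032) for p in((153,213),(292,290),(445,30))]
print(A,B,C,np.linalg.norm(A-B),np.linalg.norm(B-C))
x=(B-C)/np.linalg.norm(B-C); print('yaw x',np.degrees(np.arctan2(x[1],x[0])),'centre',(A+C)/2)
P,Q=[ray(w,*p,.115) for p in((195,75),(365,165))]; print('bar',P,Q)
g=w['color'].astype(int).sum(2); m=((g<120)).astype(np.uint8); m[200:]=0
c=max(cv2.findContours(m,0,2)[0],key=cv2.contourArea); r=cv2.minAreaRect(c);bp=cv2.boxPoints(r);print(r)
bar=ray(w,*r[0],.119);print('bar c',bar)
e=[(bp[i]+bp[(i+1)%4])/2 for i in range(4)];
for i in(0,1):
  d=ray(w,*e[i],.119)-ray(w,*e[i+2],.119);print(np.linalg.norm(d),np.degrees(np.arctan2(d[1],d[0])))
for p in((289.5,231),(387.5,261),(403,219.5)):print('scene',ray(s,*p,.032))
print(w['R'],w['t'])
E
```

```text
[0.42520561 0.00344165 0.032     ] [ 0.55214806 -0.07251025  0.032     ] [0.6806477  0.15487205 0.032     ] 0.14792929970190496 0.2611797651584048
yaw x -119.4719188741893 centre [0.55292665 0.07915685 0.032     ]
bar [0.49826868 0.10765562 0.115     ] [0.60836785 0.05152106 0.115     ]
((279.397216796875, 121.17481994628906), (138.568603515625, 22.30888557434082), 30.465543746948242)
bar c [0.55165825 0.07946845 0.119     ]
0.08747601276678926 150.41011967595753
0.014042589077801778 57.27989422945438
scene [ 0.55098535 -0.06885572  0.032     ]
scene [0.6837578  0.15607039 0.032     ]
scene [0.55477526 0.22751587 0.032     ]
[[ 9.99999055e-01  2.82727778e-06 -1.37491695e-03]
 [ 3.59865481e-04 -9.65675785e-01  2.59750167e-01]
 [-1.32698962e-03 -2.59750417e-01 -9.65674873e-01]] [-0.5744072  -0.03343003  0.37886524]
```

>>> send_rows(commands=[{"dx": -0.025,"dy": -0.24,"dz": 0.15},{"dx": -0.025,"dy": -0.24,"dz": 0.3},{"dx": -0.025,"dy": -0.24,"dz": 0.4},{"dx": -0.025,"dy": -0.24,"dz": 0.4},{"dx": -0.025,"dy": -0.24,"dz": 0.4}], claw=0, force=60)

```text
schema error: expected keys dx, dy, dz, yaw
```

>>> send_rows(commands=[{"yaw": -0.19},{"yaw": -0.19},{"yaw": -0.19},{"yaw": -0.19},{"yaw": -0.19}])

```text
schema error: expected keys dx, dy, dz, yaw
```

>>> send_rows(commands=[{"yaw": -0.146},{"yaw": -0.146},{"yaw": -0.146},{"yaw": -0.146},{"yaw": -0.146}])

```text
schema error: expected keys dx, dy, dz, yaw
```

```bash
python3 - <<'E'
from h import *
from scipy.spatial.transform import Rotation as Ro
w=grab('wrist','w1.png');s=monitor.state();print(s['clock'],s['tcp_pos'],s['finger_gap'],s['force']);print(Ro.from_quat(s['orientation']).as_matrix())
c=np.array([.5525,.079,0]);a=np.radians(-119.6);x=np.array([np.cos(a),np.sin(a),0])
print(proj(w,c+.1*x+[0,0,.031]))
E
```

```text
0.2 [5.74623476e-01 4.06550362e-05 2.30721701e-01] 0.08556895878704658 [0.21800377 0.38869068 0.94022299]
[[ 1.63717954e-05  9.99999265e-01 -1.21218585e-03]
 [ 9.99999990e-01 -1.62049089e-05  1.37683718e-04]
 [ 1.37663973e-04 -1.21218809e-03 -9.99999256e-01]]
[238.21608176 224.84852431]
```

View pics/w1.png

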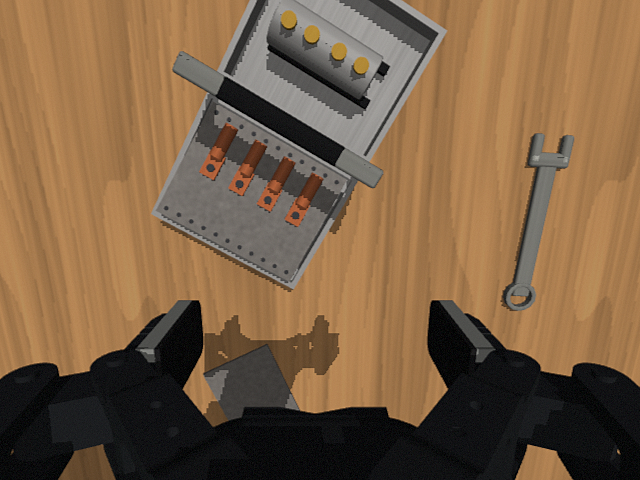

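The rows were refused because every key is required, so the view is unchanged. The computed press point projects at (238,225), on the bare strip.

>>> send_rows(commands=[{"dx": -0.025,"dy": -0.24,"dz": 0.15,"yaw": 0},{"dx": -0.025,"dy": -0.24,"dz": 0.3,"yaw": 0},{"dx": -0.025,"dy": -0.24,"dz": 0.4,"yaw": 0},{"dx": -0.025,"dy": -0.24,"dz": 0.4,"yaw": 0},{"dx": -0.025,"dy": -0.24,"dz": 0.4,"yaw": 0}], claw=0, force=60)

```text
clock: 0.62
tcp_pos: [0.4964, -0.0068, 0.1062]
orientation: [0.707, 0.707, -0.004, -0.005]
force: [-0.1, -0.7, -0.1]
finger_gap: 0.0253
gripper_force: 0.0
```

>>> send_rows(commands=[{"dx": 0,"dy": 0,"dz": 0,"yaw": -0.19},{"dx": 0,"dy": 0,"dz": 0,"yaw": -0.19},{"dx": 0,"dy": 0,"dz": 0,"yaw": -0.19},{"dx": 0,"dy": 0,"dz": 0,"yaw": -0.19},{"dx": 0,"dy": 0,"dz": 0,"yaw": -0.19}])

```text
clock: 1.03
tcp_pos: [0.5051, -0.0077, 0.1133]
orientation: [0.465, 0.885, 0.001, 0.002]
force: [0.6, 0.0, -0.0]
finger_gap: -0.0
gripper_force: 0.0
```

>>> send_rows(commands=[{"dx": 0,"dy": 0,"dz": 0,"yaw": -0.146},{"dx": 0,"dy": 0,"dz": 0,"yaw": -0.146},{"dx": 0,"dy": 0,"dz": 0,"yaw": -0.146},{"dx": 0,"dy": 0,"dz": 0,"yaw": -0.146},{"dx": 0,"dy": 0,"dz": 0,"yaw": -0.146}])

```text
clock: 1.45
tcp_pos: [0.505, -0.0077, 0.1132]
orientation: [0.254, 0.967, 0.0, 0.002]
force: [-0.2, -0.7, -0.1]
finger_gap: 0.0001
gripper_force: 0.0
```

```bash
python3 - <<'E'
from h import *
from scipy.spatial.transform import Rotation as Ro
w=grab('wrist','w2.png');s=monitor.state();print(s['clock'],s['tcp_pos'],s['finger_gap'],s['force']);print(Ro.from_quat(s['orientation']).as_matrix())
c=np.array([.5525,.079,0]);a=np.radians(-119.6);x=np.array([np.cos(a),np.sin(a),0])
p=c+.1*x+[0,0,.031];print(p,proj(w,p), 'tool units',Ro.from_quat(s['orientation']).as_matrix().T@(p-s['tcp_pos'])/.3)
E
```

```text
1.5 [ 0.5047954  -0.00764317  0.11292946] 0.0004031794056547144 [-0.69068649 -1.06600601 -0.40823303]
[[-8.69325881e-01  4.94230841e-01  2.89633864e-03]
 [ 4.94231994e-01  8.69329979e-01 -3.53198174e-04]
 [-2.69243543e-03  1.12441890e-03 -9.99995743e-01]]
[ 0.50310581 -0.00794949  0.031     ] [311.94272662 248.47694911] tool units [ 0.00512665 -0.0039782   0.2730811 ]
```

View pics/w2.png

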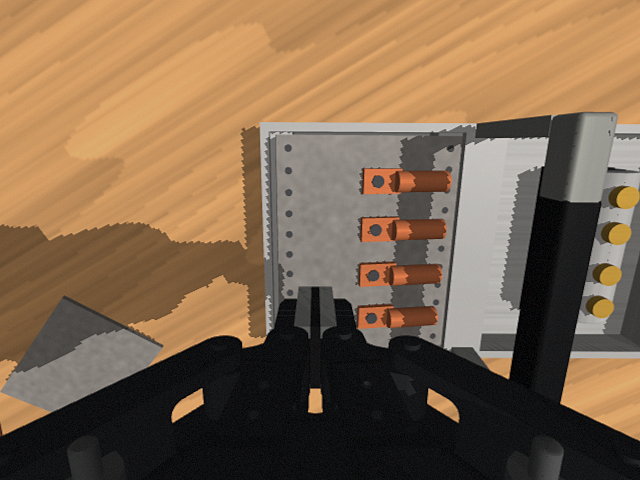

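>>> send_rows(commands=[{"dx": 0.005,"dy": -0.004,"dz": 0.1,"yaw": 0},{"dx": 0.005,"dy": -0.004,"dz": 0.16,"yaw": 0},{"dx": 0.005,"dy": -0.004,"dz": 0.2,"yaw": 0},{"dx": 0.005,"dy": -0.004,"dz": 0.21,"yaw": 0},{"dx": 0.005,"dy": -0.004,"dz": 0.22,"yaw": 0}])

```text
clock: 1.92
tcp_pos: [0.5016, -0.0078, 0.0455]
orientation: [0.255, 0.967, 0.0, 0.0]
force: [0.3, -0.2, -0.3]
finger_gap: 0.0001
gripper_force: 0.0
```

>>> send_rows(commands=[{"dx": 0,"dy": 0,"dz": 0.01,"yaw": 0},{"dx": 0,"dy": 0,"dz": 0.02,"yaw": 0},{"dx": 0,"dy": 0,"dz": 0.03,"yaw": 0},{"dx": 0,"dy": 0,"dz": 0.04,"yaw": 0},{"dx": 0,"dy": 0,"dz": 0.045,"yaw": 0}])

```text
clock: 2.33
tcp_pos: [0.5016, -0.0084, 0.032]
orientation: [0.255, 0.967, -0.001, 0.001]
force: [-1.2, -2.4, 4.5]
finger_gap: 0.0001
gripper_force: 1.9
```

>>> send_rows(commands=[{"dx": 0,"dy": 0,"dz": 0.003,"yaw": 0},{"dx": 0,"dy": 0,"dz": 0.005,"yaw": 0},{"dx": 0,"dy": 0,"dz": 0.005,"yaw": 0}])

```text
clock: 2.58
tcp_pos: [0.5017, -0.0083, 0.031]
orientation: [0.255, 0.967, -0.0, 0.001]
force: [-1.4, -3.0, 7.5]
finger_gap: 0.0
gripper_force: 3.9
```

>>> send_rows(commands=[{"dx": 0,"dy": 0,"dz": 0.003,"yaw": 0},{"dx": 0,"dy": 0,"dz": 0.003,"yaw": 0}])

```text
clock: 2.75
tcp_pos: [0.5017, -0.0083, 0.031]
orientation: [0.255, 0.967, -0.0, 0.001]
force: [-5.0, -1.9, 15.5]
finger_gap: -0.0
gripper_force: 7.9
```

>>> send_rows(commands=[{"dx": 0,"dy": 0,"dz": -0.03,"yaw": 0},{"dx": 0,"dy": 0,"dz": -0.15,"yaw": 0},{"dx": 0,"dy": 0,"dz": -0.28,"yaw": 0},{"dx": 0,"dy": 0,"dz": -0.41,"yaw": 0},{"dx": 0,"dy": 0,"dz": -0.54,"yaw": 0}])

```text
clock: 3.17
tcp_pos: [0.5008, -0.0072, 0.1931]
orientation: [0.255, 0.967, 0.001, -0.0]
force: [0.6, 0.1, -0.1]
finger_gap: -0.0003
gripper_force: 0.0
```

>>> send_rows(commands=[{"dx": 0,"dy": 0.1,"dz": -0.03,"yaw": 0},{"dx": 0,"dy": 0.15,"dz": -0.03,"yaw": 0},{"dx": 0,"dy": 0.15,"dz": -0.03,"yaw": 0},{"dx": 0,"dy": 0.15,"dz": -0.03,"yaw": 0}], claw=0.7)

```text
clock: 3.5
tcp_pos: [0.5235, 0.032, 0.2003]
orientation: [0.254, 0.967, 0.0, 0.0]
force: [-0.6, -0.7, -0.9]
finger_gap: 0.0483
gripper_force: 0.0
```

```bash
python3 - <<'E'
from h import *
from scipy.spatial.transform import Rotation as Ro
w=grab('wrist','w3.png');grab('side','s3.png');s=monitor.state();print(s['clock'],s['tcp_pos'],s['finger_gap'],s['force'])
R=Ro.from_quat(s['orientation']).as_matrix();print(R)
p=np.array([.5525,.079,.0913]);print(proj(w,p+[0,0,.028]), 'tool units',R.T@(p-s['tcp_pos'])/.3)
E
```

```text
3.6 [0.52238666 0.03116577 0.19957962] 0.0595474692774211 [-0.71363234 -0.20108358  0.41739925]
[[-8.70145549e-01  4.92791125e-01 -1.90551068e-03]
 [ 4.92791744e-01  8.70147270e-01  1.62677831e-04]
 [ 1.73824111e-03 -7.97466542e-04 -9.99998171e-01]]
[402.55311517 255.14647421] tool units [-0.00939631  0.18849586  0.36076608]
```

View pics/w3.png

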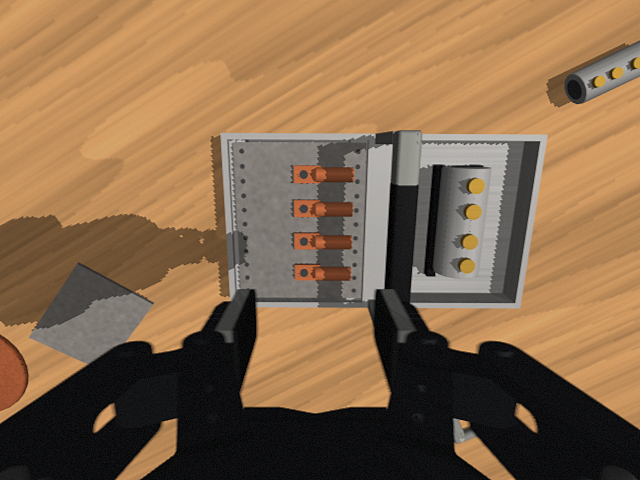

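The plate now lies flat inside the rim, and the bar is centred at about column 401, as predicted (402).

>>> send_rows(commands=[{"dx": -0.009,"dy": 0.1,"dz": 0,"yaw": 0},{"dx": -0.009,"dy": 0.187,"dz": 0,"yaw": 0},{"dx": -0.009,"dy": 0.187,"dz": 0,"yaw": 0},{"dx": -0.009,"dy": 0.187,"dz": 0.05,"yaw": 0},{"dx": -0.009,"dy": 0.187,"dz": 0.12,"yaw": 0}])

```text
clock: 4.02
tcp_pos: [0.5543, 0.0784, 0.1652]
orientation: [0.255, 0.967, 0.0, 0.001]
force: [0.8, -0.4, -0.5]
finger_gap: 0.0598
gripper_force: 0.0
```

```bash
python3 - <<'E'
from h import *
from scipy.spatial.transform import Rotation as Ro
s=monitor.state();w=grab('wrist','w4.png')
R=Ro.from_quat(s['orientation']).as_matrix();p=np.array([.5525,.079,.0913]);print(s['tcp_pos'],R.T@(p-s['tcp_pos'])/.3,proj(w,p+[0,0,.028]))
E
```

```text
[0.55434007 0.07839168 0.16517241] [ 0.00699091 -0.00159439  0.24622171] [313.03657572 266.70474387]
```

View pics/w4.png

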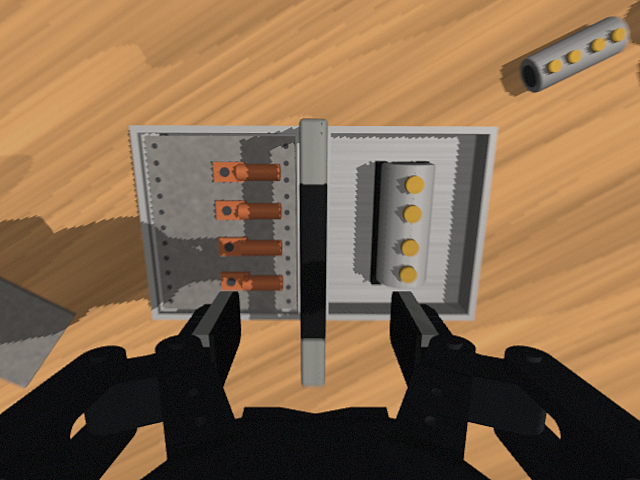

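The bar is upright in the view, centred at column 313 between the open fingers. Descending and gripping.

>>> send_rows(commands=[{"dx": 0.007,"dy": -0.001,"dz": 0.06,"yaw": 0},{"dx": 0.007,"dy": -0.001,"dz": 0.13,"yaw": 0},{"dx": 0.007,"dy": -0.001,"dz": 0.2,"yaw": 0},{"dx": 0.007,"dy": -0.001,"dz": 0.246,"yaw": 0},{"dx": 0.007,"dy": -0.001,"dz": 0.246,"yaw": 0}])

```text
clock: 4.48
tcp_pos: [0.5476, 0.0786, 0.0872]
orientation: [0.255, 0.967, -0.001, -0.004]
force: [-1.7, -0.7, -0.1]
finger_gap: 0.0598
gripper_force: 0.0
```

>>> send_rows(commands=[{"dx": 0,"dy": 0,"dz": 0,"yaw": 0},{"dx": 0,"dy": 0,"dz": 0,"yaw": 0},{"dx": 0,"dy": 0,"dz": 0,"yaw": 0},{"dx": 0,"dy": 0,"dz": 0,"yaw": 0},{"dx": 0,"dy": 0,"dz": 0,"yaw": 0}], claw=0, force=100)

```text
clock: 4.9
tcp_pos: [0.5522, 0.0792, 0.0923]
orientation: [0.255, 0.967, -0.0, 0.001]
force: [-1.7, -1.7, 6.6]
finger_gap: 0.0125
gripper_force: 98.2
```

>>> send_rows(commands=[{"dx": 0,"dy": 0,"dz": 0,"yaw": 0},{"dx": 0,"dy": 0,"dz": 0,"yaw": 0},{"dx": 0,"dy": 0,"dz": 0,"yaw": 0},{"dx": 0,"dy": 0,"dz": 0,"yaw": 0},{"dx": 0,"dy": 0,"dz": 0,"yaw": 0}])

```text
clock: 5.32
tcp_pos: [0.5523, 0.0792, 0.0923]
orientation: [0.255, 0.967, -0.0, 0.001]
force: [-1.4, -2.2, 5.6]
finger_gap: 0.0123
gripper_force: 98.2
```

>>> send_rows(commands=[{"dx": 0,"dy": 0,"dz": -0.006,"yaw": 0},{"dx": 0,"dy": 0,"dz": -0.015,"yaw": 0},{"dx": 0,"dy": 0,"dz": -0.03,"yaw": 0},{"dx": 0,"dy": 0,"dz": -0.045,"yaw": 0},{"dx": 0,"dy": 0,"dz": -0.06,"yaw": 0}])

```text
clock: 5.73
tcp_pos: [0.5508, 0.0797, 0.1085]
orientation: [0.255, 0.967, -0.0, -0.001]
force: [-0.0, -0.4, -7.1]
finger_gap: 0.0121
gripper_force: 97.6
```

```bash
python3 - <<'E'
from h import *
s=monitor.state();print(s['tcp_pos'],s['force'],s['ft_torque'],s['gripper_force'],s['finger_gap']);grab('side','s5.png');grab('scene','c5.png')
a=cv2.imread('pics/s5.png')[170:370,230:450];b=cv2.imread('pics/c5.png')[130:280,260:420]
cv2.imwrite('pics/v5.png',np.hstack([cv2.resize(a,(396,360),interpolation=2),cv2.resize(b,(384,360),interpolation=2)]))
E
```

```text
[0.55078951 0.07969782 0.10846253] [-0.04901637 -0.37471897 -7.08668104] [-6.92361547e-03 -3.98626024e-02 -6.70779772e-05] 97.59239673614502 0.012060651724419464
```

View pics/v5.png

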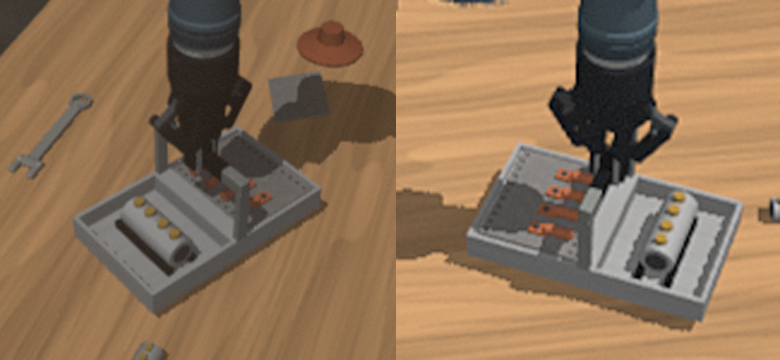

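The carrier hangs level about 16 mm up, with the plate flat and the connector cradled. Lifting further.

>>> send_rows(commands=[{"dx": 0,"dy": 0,"dz": -0.02,"yaw": 0},{"dx": 0,"dy": 0,"dz": -0.045,"yaw": 0},{"dx": 0,"dy": 0,"dz": -0.07,"yaw": 0},{"dx": 0,"dy": 0,"dz": -0.095,"yaw": 0},{"dx": 0,"dy": 0,"dz": -0.12,"yaw": 0}])

```text
clock: 6.25
tcp_pos: [0.5516, 0.0796, 0.1458]
orientation: [0.255, 0.967, 0.0, 0.0]
force: [-0.2, 0.6, -7.7]
finger_gap: 0.0116
gripper_force: 97.8
```

>>> send_rows(commands=[{"dx": 0,"dy": 0,"dz": -0.025,"yaw": 0},{"dx": 0,"dy": 0,"dz": -0.05,"yaw": 0},{"dx": 0,"dy": 0,"dz": -0.075,"yaw": 0},{"dx": 0,"dy": 0,"dz": -0.1,"yaw": 0},{"dx": 0,"dy": 0,"dz": -0.125,"yaw": 0}])

```text
clock: 6.67
tcp_pos: [0.5513, 0.0796, 0.1829]
orientation: [0.255, 0.967, 0.0, 0.0]
force: [0.4, -0.3, -7.6]
finger_gap: 0.0121
gripper_force: 97.8
```

>>> send_rows(commands=[{"dx": 0,"dy": 0,"dz": -0.025,"yaw": 0},{"dx": 0,"dy": 0,"dz": -0.05,"yaw": 0},{"dx": 0,"dy": 0,"dz": -0.075,"yaw": 0},{"dx": 0,"dy": 0,"dz": -0.1,"yaw": 0},{"dx": 0,"dy": 0,"dz": -0.115,"yaw": 0}])

```text
clock: 7.08
tcp_pos: [0.5517, 0.0796, 0.2179]
orientation: [0.255, 0.967, 0.0, 0.001]
force: [0.3, -0.2, -7.0]
finger_gap: 0.0121
gripper_force: 97.8
```

>>> send_rows(commands=[{"dx": 0,"dy": 0,"dz": -0.01,"yaw": 0},{"dx": 0,"dy": 0,"dz": -0.015,"yaw": 0},{"dx": 0,"dy": 0,"dz": -0.015,"yaw": 0},{"dx": 0,"dy": 0,"dz": -0.015,"yaw": 0},{"dx": 0,"dy": 0,"dz": -0.015,"yaw": 0}])

```text
clock: 7.5
tcp_pos: [0.551, 0.0796, 0.2206]
orientation: [0.255, 0.967, -0.0, -0.0]
force: [-0.3, 0.4, -7.1]
finger_gap: 0.0123
gripper_force: 97.8
```

>>> send_rows(commands=[{"dx": 0,"dy": 0,"dz": 0,"yaw": 0},{"dx": 0,"dy": 0,"dz": 0,"yaw": 0},{"dx": 0,"dy": 0,"dz": 0,"yaw": 0},{"dx": 0,"dy": 0,"dz": 0,"yaw": 0},{"dx": 0,"dy": 0,"dz": 0,"yaw": 0}])

```text
clock: 7.92
tcp_pos: [0.5513, 0.0796, 0.2211]
orientation: [0.255, 0.967, -0.0, 0.0]
force: [0.4, 0.3, -6.5]
finger_gap: 0.0128
gripper_force: 97.8
```

```bash
python3 - <<'E'
from h import *
s=monitor.state();print(s['tcp_pos'],s['orientation'],s['force'],np.abs(s['qvel']).max(),s['gripper_force'],s['finger_gap']);grab('side','s6.png');grab('scene','c6.png')
a=cv2.imread('pics/s6.png')[130:330,230:450];b=cv2.imread('pics/c6.png')[100:250,260:420]
cv2.imwrite('pics/v6.png',np.hstack([cv2.resize(a,(396,360),interpolation=2),cv2.resize(b,(384,360),interpolation=2)]))
E
```

```text
[0.55131075 0.07961521 0.22108592] [ 2.54771947e-01  9.67001166e-01 -2.36821616e-07  1.34868929e-05] [ 0.3968187   0.31985941 -6.46950086] 0.0013017817613921235 97.77549505233765 0.012839675954137158
```

View pics/v6.png

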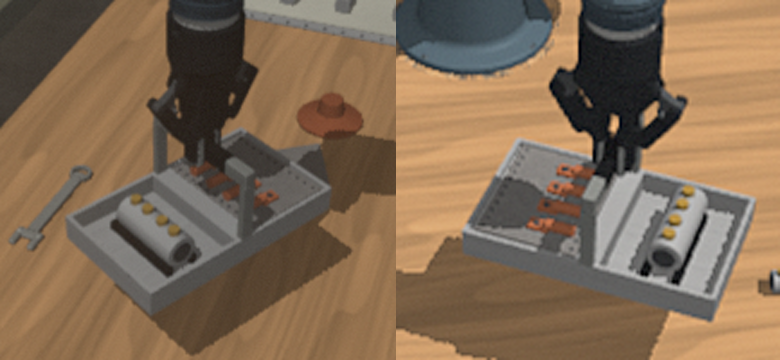

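The carrier is held high, with the plate flat and the connector in its cradle. I'll make one numeric check of level, using the rim corners seen at side (68,217), (152,293), (329,187) and scene (465,238), (713,302), (755,202) in the crop.

```bash
python3 - <<'E'
from h import *
S=np.load('pics/s6.png.npz');C=np.load('pics/c6.png.npz')
c=np.array([.552,.0793,.129]);a=np.radians(-119.6);x=np.array([np.cos(a),np.sin(a),0]);y=np.array([-x[1],x[0],0])
for i in(-1,1):
  for j in(-1,1):
    for lab,z in(('top',.032),):
      P=c+.13*i*x+.075*j*y+[0,0,z]
      print(i,j,(proj(S,P)-[230,130])*1.8,(proj(C,P)-[260,100])*2.4)
E
```

```text
-1 -1 [150.94591756 292.41010829] [358.80569112 196.96970642]
-1 1 [ 65.49242914 214.81465492] [317.54545191 299.06151775]
1 -1 [332.08246564 186.10790634] [119.97176998 135.94309645]
1 1 [241.49623315 125.43453704] [ 64.04149856 229.16142244]
```

```bash
python3 -c "
from h import *
print(finish_job())"
```

```text
the job is handed in; nothing more can be done
None
```

I pressed the plate flat, then lifted the carrier by its handle to about 13 cm above the bench. I handed it in held level and still, with plate and connector in place and the other parts untouched.

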